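# Seat and clamp a check-valve ball

### The job

Get the dosing pump's valve block ready for its leak test: nudge the loose white ceramic ball across the plate with the gripper, lightly and without gripping or lifting it, until it drops into the round seat. Then swing the raised clamp arm down and press its red end, by feel, with about 8 N until the rubber pad bears firmly but not hard on the ball; leave it clamped, let go, and do not disturb the other things on the bench.

Things in the scene. Friction and masses are not known exactly. Their poses are not given: they have to be found in the camera images.
- valve_block: Dark slate-grey plate 200 (x) x 250 (y) x 20 mm, fixed to the bench, origin at the centre of its underside; its top is 20 mm above the bench. A blue rim 5 mm wide and 5 mm high runs round its top edge. At its centre is the ball seat; at the +y end two blue cheeks, 88 mm high over the bench, carry the hinge of the clamp arm. 
- seat (a point): Centre of the round seat, at the height of the plate's top: a straight hole 25 mm across and 12 mm deep with a 1 mm chamfer, inside a brass-coloured ring mark 36 mm across. The ball sinks about 7 mm in and rests on the hole's edge.
- ball: Polished white ceramic ball, 30 mm diameter, about 85 g, loose on the plate on the -y side of the seat. It rolls, but stops within a few mm when pushed slowly. Its origin lies on its surface and turns with it: use point ball_center. Under 1 N moves it; a push above 8 N, or a grip, marks it.
- ball_center (a point): Centre of the ball: 35 mm above the bench on the plate, about 28 mm when in the seat.
- clamp_arm: Steel clamp arm, a bar 20 mm wide and 16 mm thick, origin on the hinge axis; it points along its own -y, its own z is up when level. Hinged about the block's x axis; starts raised 1.1 to 1.4 rad, swings down over the seat to at most 0.15 rad below level. The hinge is stiff: the arm stays where it is left and takes about 2 to 3 N at the red end to swing.
- screw (a point): Where the pad's screw enters the arm's underside, 110 mm from the hinge, so over the seat when level. Below it hangs a sprung rubber pad, 16 mm diameter. Its face is 26 to 42 mm under the hinge-to-end line, set differently each time and not measured: where it meets the ball must be felt. The arm is then within 0.1 rad of level.
- hinge (a point): Point on the hinge axis, midway between the cheeks, 75 mm above the bench and 110 mm to the block's +y side of the seat.
- press_end (a point): Middle of the outer (top when level) face of the red end of the clamp arm, 140 mm from the hinge and 12 mm above the hinge-to-end line. The red end is 30 x 30 x 20 mm. Once the pad meets the ball, the force needed here climbs from 2-3 N by about 3.5 N per mm: about 8 N gives a good clamp, under 6 N is too slack, above 11 N crushes the seat.
- brass_ring: Brass ring, 30 mm across, 8 mm high, loose on the block's -x +y corner; origin at its underside. Leave alone.
- union_nut: Aluminium nut, 28 mm across, 24 mm high, loose on the block's +x +y corner; origin at its underside. Leave alone.
- wash_bottle_a: White wash bottle with white cap and bent spout, 72 mm across, 225 mm high, on the bench; origin at its underside. Leave alone.
- wash_bottle_b: White wash bottle with blue cap and bent spout, 72 mm across, 225 mm high, on the bench; origin at its underside. Leave alone.
- beaker: Glass beaker, 70 mm across, 85 mm high, on the bench; origin at its underside. Leave alone.
- wrench: Steel wrench lying on the bench; origin at its underside. Leave alone.
- jar: Amber jar with black lid, 60 mm across, 85 mm high, on the bench; origin at its underside. Leave alone.
There are look-alikes about, which are no part of the job. What is shaped like the ball but blue or purple is not meant.

How it is judged (in metres and radians):
On the way, in this order (a step that is already met when the one before it is completed fails the run):
1. the ball has been nudged into the seat and lies in it (horizontal distance between ball_center and seat below 0.003 m and z of ball_center in the frame of valve_block below 0.0315 m), for 0.3 s.
2. the clamp's pad presses the seated ball with more than 4 N for 0.3 s (all of step 1 and contact force between ball and clamp_arm above 4 N), for 0.3 s.
At the end, for the whole second after the job is handed in: The ball rests in the seat (within 3 mm of its centre sideways, ball centre less than 31.5 mm above the bench), the clamp's pad still bears on it (more than 0.3 N), at rest (all of step 1 and contact force between ball and clamp_arm above 0.3 N and linear speed of ball below 0.02 m/s); the robot touches nothing.
It fails at once if the ball is pushed or gripped by the fingers with more than 8 N (contact force between the fingers and ball above 8 N).
It fails at once if the ball is lifted more than 7 mm off the plate (height (world z) of ball_center above 0.042 m).
It fails at once if the clamp presses the ball with more than 12 N (contact force between ball and clamp_arm above 12 N).
It fails at once if a bystander (ring, nut, wash bottle, beaker, wrench or jar) is moved more than 15 mm (distance of any of brass_ring, union_nut, wash_bottle_a, wash_bottle_b, beaker, wrench, jar from where it was at the start of the episode above 0.015 m).
It also fails if it takes over 66 s, if anything falls off the work surface, if the arm or the gripper's body presses on something with over 40 N, if the wrist force passes 120 N, or if a joint passes its speed limit or range.

### The arm

A 6-joint arm with a two-finger parallel gripper is mounted at the origin on the work surface. World frame = base frame: x ahead of the robot, y to its left, z up, the work surface at z = 0. Lengths are in mm, angles in rad, forces in N, time in s.
With the tool pointing down it reaches from about 350 to 875 mm from the base axis. Payload 4.2 kg.
Tool frame: the origin (TCP) lies midway between the tips of the shut fingers; the grasp point (between the pads) lies 19 mm behind it; z points along the fingers, y is the direction in which the jaws open and shut (so a half turn about z gives the same grasp; the last joint's range is limited). The gripper opens to 85 mm and grips with 20 to 120 N. Pads are 22 mm wide; open, the fingers measure 114 mm over their backs; the gripper's body (76 mm by 85 mm) begins 54 mm behind the grasp point. The pads swing forward as they close: fully open they stand 13 mm farther back than shut.
Start: joints at [1.607, 0.385, 0.008, 0, -1.194, -0.259], TCP at [138.069, 609.538, 231.312] pointing down, gripper open.
Joint ranges: [-3.14, 3.14], [-1.21, 2.06], [-1.07, 1.41], [-3.16, 2.05], [-2.99, -0.16], [-3.1, 3.1]. Speed limits (rad/s): [2.79, 2.79, 3.14, 3.14, 3.14, 3.14].

### API

Orientations are given as a unit quaternion [x, y, z, w].
In Python, from bench import arm, eyes, nets gives the robot as it stands.
- The arm moves only by the tool jog_arm, never from a script. Its argument "rows" is a list of rows, each a list of 3 entries, a list of its own where there are three numbers: the shift along the tool's x, y, z in cm, then the turn, a rotation vector about the tool's x, y, z in degrees, then the finger opening in cm, from 0 to 8.54. In form: [[[x, y, z], [ax, ay, az], jaw], ...]. A call has 1 to 10 rows; each row shifts and turns the commanded pose from where the row before left it, along the tool's axes as they then stand; what a row does not reach is not made up. A row lasts 1/8 s, in which the tool goes at most 62.5 mm and 10.7 degrees, less where a joint would pass 70% of its speed; a pose out of reach is approached as far as the arm can. A call with a gripper value outside its range is refused whole. The fingers move at their own pace and stop on an object; the grip force is fixed at half the most. Time passes only in rows, so rows that do not move let the fingers close. It gives the time, the measured TCP pose, the force and the opening at its end, in the units of the state.
- arm.read_state(): the state, without advancing time (a new reading comes with each control period).
- eyes.get_image(name): name is "scene" or "top" or "wrist"; returns the picture (400x640x3 uint8, red, green, blue); there is no depth.
- eyes.camera_model(name): a dict with "K" (3x3 intrinsics, pixels), "rvec" (rotation vector, rad) and "tvec" (3), from world to camera coordinates, as OpenCV has them. Camera axes: x right, y down, z forward; pixel columns grow to the right and rows downward; lengths in mm; the calibration is good to about 2 mm. The wrist camera is an equidistant fisheye: a pixel r from the principal point sees the ray r / f radians off the axis. A picture is of the moment at which its call begins: read the wrist's pose just before it. camera_model takes no time and is no camera call; for the wrist camera it gives the pose at the moment of the call.
- arm.job_done(): hands the job in, once; it reports no verdict.
Trained networks look in the newest picture that a camera, given by its name, has taken for a name from the list of things; names that differ only in an ending like _2 or _b are one class to them, and where a whole thing is asked for, a point or a joint stands for the part that bears it (a point fixed in the world has none). Each returns a list of dicts, best first, with "conf" (0 to 1); they miss things now and then, are a little off and sometimes report something else, mostly with a low value. They report only what shows in the picture. A call takes as long as a camera call. They do not tell look-alikes from the thing itself.
- nets.boxes_of(camera, name): "position" ([column, row] as shares, 0 to 1, of the picture: columns of its width, rows of its height, amid what is visible of it).
The state is a dict: "clock": time; "joints": joint angles; "joint_vel": joint speeds; "joint_efforts": joint torques, N m; "position": TCP position; "ee_rot": TCP orientation; "contact_force": force on the tool from outside, world axes, zero at the start; "wrist_torque": the same for the moment, N m; "gripper_width": finger opening in mm.
Only numpy, scipy, OpenCV 4.12 (cv2) and the standard library are available. Lean on these libraries where they do the work, as an engineer would, in place of code of your own. Each camera call takes 0.05 s, during which the arm holds its last target.

## Working session

There is one attempt and no reset: what is moved stays moved. The work goes in short steps, Python scripts to look and compute and a tool call to move; the robot and the scene stay as the last step left them, time stands still between calls to the robot, and variables do not carry over. Pictures are saved under pics/ and viewed, and the job is handed in when it is done.

Besides the shell and the picture viewer there is one more tool, called after "Request:" as name(argument=value, ...) on one line, values as JSON. jog_arm: Moves the arm, as the interface text tells. Its arguments: {"type":"object","properties":{"rows":{"type":"array","items":{"type":"array"}}},"required":["rows"]}

```bash
ls; mkdir -p pics; python3 - <<'E'
from bench import arm, eyes, nets
import cv2
print(arm.read_state())
for n in ("scene","top","wrist"):
    im=eyes.get_image(n); cv2.imwrite(f"pics/{n}0.png",im[:,:,::-1])
    m=eyes.camera_model(n); print(n,m)
E
```

```text
pics
{'clock': 0.0, 'joints': array([ 1.60663718e+00,  3.85587385e-01,  6.63708802e-03, -5.10833618e-04,
       -1.19400695e+00, -2.58588764e-01]), 'joint_vel': array([-0.00156241,  0.0005263 ,  0.00039889,  0.00057383,  0.00038811,
       -0.00105982]), 'joint_efforts': array([-4.27756404e-04, -3.92293739e+01,  1.88399398e+01,  4.18603197e+00,
       -4.64806959e-03,  5.60996966e-06]), 'position': array([137.92490086, 608.99550489, 230.20562972]), 'ee_rot': array([ 9.93793244e-01, -1.11237428e-01, -7.63441191e-05,  1.10359605e-03]), 'contact_force': array([0.21851358, 0.94782576, 0.23037511]), 'wrist_torque': array([ 0.05346107, -0.02469208, -0.02584794]), 'gripper_width': 85.57637520079687}
scene {'K': array([[442.12803353,   0.        , 330.0116873 ],
       [  0.        , 442.12803353, 200.31560492],
       [  0.        ,   0.        ,   1.        ]]), 'rvec': array([ 1.8380893 ,  1.40731235, -0.68321394]), 'tvec': array([-131.95898221, -268.35336796, 1561.99311597])}
top {'K': array([[427.49284002,   0.        , 309.66307271],
       [  0.        , 427.49284002, 196.55494187],
       [  0.        ,   0.        ,   1.        ]]), 'rvec': array([ 2.14951048, -2.13534907,  0.19495802]), 'tvec': array([ -12.62256091,  582.26335862, 1057.01796684])}
wrist {'K': array([[309.70691629,   0.        , 324.96801505],
       [  0.        , 309.70691629, 197.10196503],
       [  0.        ,   0.        ,   1.        ]]), 'rvec': array([-1.82510611,  2.28590018,  0.35876979]), 'tvec': array([625.62495216, -41.05162836, 380.5791861 ])}
```

View pics/scene0.png

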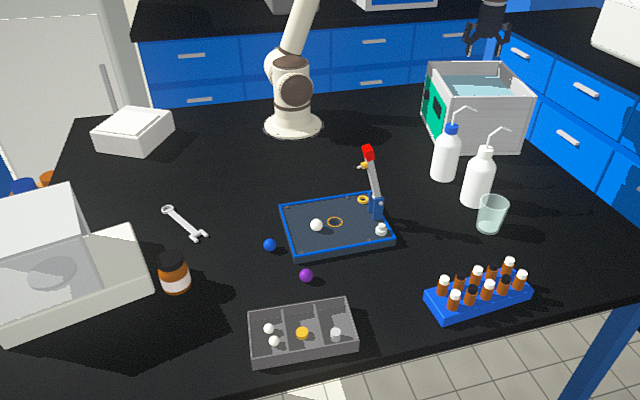

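View pics/top0.png

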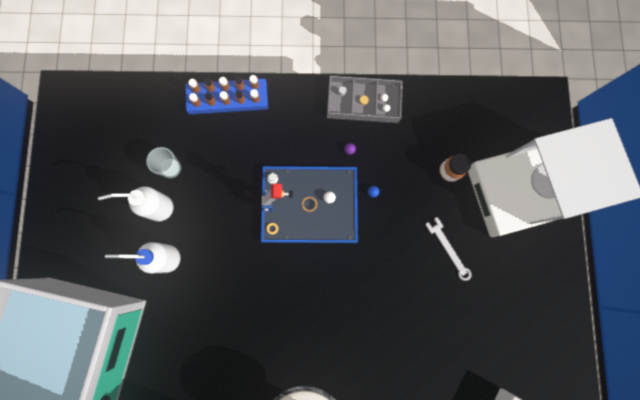

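View pics/wrist0.png

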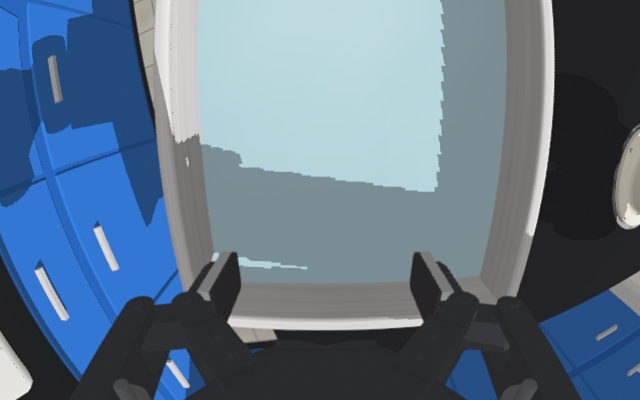

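The bath is under the gripper. The block is near top-view (310,204), with the white ball at (330,197) on the plate. The blue (374,192) and purple (350,149) balls and the white balls in the tray at (385,100) are look-alikes. Only the one on the plate fits. I'll confirm that with a crop and measure.

```bash
cat > h.py <<'E'
import numpy as np, cv2
from bench import arm, eyes, nets
from scipy.spatial.transform import Rotation as R
def proj(m,P):
    return cv2.projectPoints(np.float64(P).reshape(-1,1,3),m['rvec'],m['tvec'],m['K'],None)[0].reshape(-1,2)
def ray(m,px):
    r=cv2.Rodrigues(m['rvec'])[0]; d=r.T@np.linalg.inv(m['K'])@np.array([px[0],px[1],1.]); return -r.T@m['tvec'],d
def rayw(m,px):
    r=cv2.Rodrigues(m['rvec'])[0]; k=m['K']
    a=np.array([px[0]-k[0,2],px[1]-k[1,2]])/k[0,0]; t=np.linalg.norm(a)
    d=np.array([*(a/t*np.sin(t)),np.cos(t)]); return -r.T@m['tvec'],r.T@d
def onz(m,px,z,f=ray):
    c,d=f(m,px); return c+d*(z-c[2])/d[2]
def tri(ma,pa,mb,pb):
    A=[];b=[]
    for m,p in((ma,pa),(mb,pb)):
        c,d=ray(m,p); d/=np.linalg.norm(d); Q=np.eye(3)-np.outer(d,d); A.append(Q); b.append(Q@c)
    A=np.vstack(A);b=np.hstack(b); x=np.linalg.lstsq(A,b,rcond=None)[0]; return x,np.linalg.norm(A@x-b)
E
python3 - <<'E'
from h import *
t=cv2.imread('pics/top0.png');s=cv2.imread('pics/scene0.png')
cv2.imwrite('pics/tc.png',cv2.resize(t[155:255,240:390],None,fx=5,fy=5,interpolation=cv2.INTER_CUBIC))
cv2.imwrite('pics/sc.png',cv2.resize(s[135:275,260:410],None,fx=4,fy=4,interpolation=cv2.INTER_CUBIC))
for c in("top","scene"):
    for n in("ball","seat","valve_block","press_end","clamp_arm","brass_ring","union_nut"):
        print(c,n,[(round(d['conf'],2),round(d['position'][0]*640,1),round(d['position'][1]*400,1)) for d in nets.boxes_of(c,n)])
E
```

```text
top ball [(0.56, 347.8, 147.5), (0.51, 373.9, 189.2), (0.49, 329.8, 198.7)]
top seat [(0.89, 308.9, 205.8)]
top valve_block [(0.67, 310.7, 205.5)]
top press_end [(0.67, 272.5, 194.5)]
top clamp_arm [(0.66, 274.5, 195.4)]
top brass_ring []
top union_nut []
scene ball [(0.64, 306.7, 275.6), (0.52, 269.9, 244.7)]
scene seat [(0.8, 339.5, 221.6)]
scene valve_block []
scene press_end [(0.69, 371.6, 165.4)]
scene clamp_arm []
scene brass_ring [(0.62, 361.5, 198.7), (0.43, 339.1, 222.6)]
scene union_nut [(0.72, 373.9, 164.5), (0.63, 187.6, 224.6), (0.52, 381.0, 231.7)]
```

View pics/tc.png

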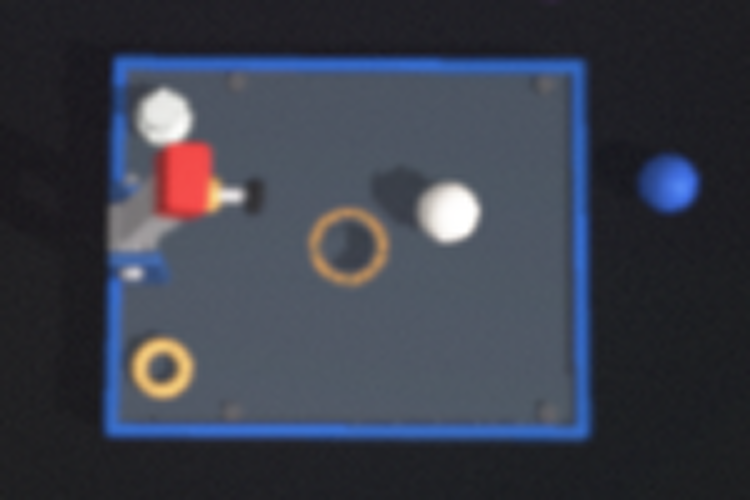

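View pics/sc.png

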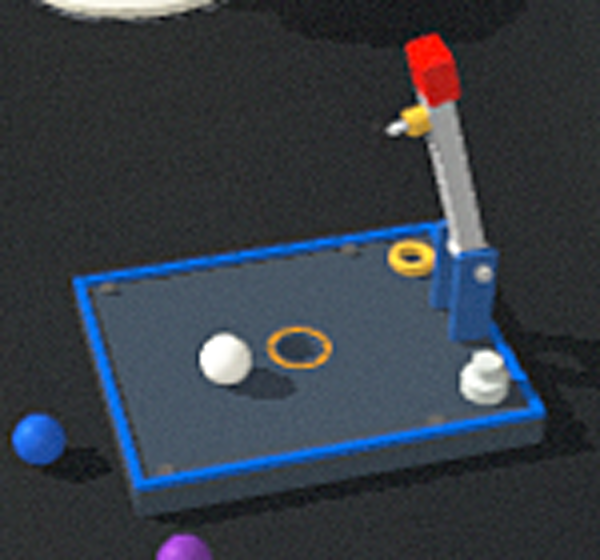

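Crop: the white ball on the plate is at crop (449,212), with the seat ring at (348,246). The block and clamp are unambiguous. Next I'll fit the geometry.

```bash
python3 - <<'E'
from h import *
t=cv2.imread('pics/top0.png');s=cv2.imread('pics/scene0.png')
mt=eyes.camera_model('top');ms=eyes.camera_model('scene')
f=lambda x,y:((x+.5)/5-.5+240,(y+.5)/5-.5+155)
g=lambda x,y:((x+.5)/4-.5+260,(y+.5)/4-.5+135)
C=[onz(mt,f(*p),25) for p in((113,57),(586,60),(590,437),(106,435))]
print(np.round(C,1), np.mean(C,0), [np.linalg.norm(C[i]-C[i-1]) for i in range(4)])
D=[onz(ms,g(*p),25) for p in((75,282),(140,487),(545,410))]
print('scene corners',np.round(D,1))
print('seat top',onz(mt,f(348,246),20),'scene',onz(ms,g(299,347),20))
# white blob centroids
for im,m,r in((t,mt,(320,185,345,212)),(s,ms,(305,212,330,236))):
    x0,y0,x1,y1=r;c=im[y0:y1,x0:x1].min(2)>130;yy,xx=np.nonzero(c);p=(xx.mean()+x0,yy.mean()+y0);print(p,c.sum(),onz(m,p,35))
    
print('red', [ (np.mean(np.nonzero((im[:,:,2]>150)&(im[:,:,1]<60)&(im[:,:,0]<60))[::-1],1)) for im in (t[150:220,250:310],s[135:175,350:390])])
E
```

```text
[[ 667.9  117.9   25. ]
 [ 668.6 -134.9   25. ]
 [ 467.4 -134.4   25. ]
 [ 466.9  116.8   25. ]] [567.69622896  -8.64486738  25.        ] [np.float64(200.95232540534474), np.float64(252.86934241787523), np.float64(201.10849262809825), np.float64(251.25043554027224)]
scene corners [[ 477.1 -134.9   25. ]
 [ 673.  -132.7   25. ]
 [ 670.9  114.9   25. ]]
seat top [567.62869604  -8.09714721  20.        ] scene [571.62638163  -9.89516628  20.        ]
(np.float64(329.5258620689655), np.float64(197.27586206896552)) 116 [583.06730957 -61.01484767  35.        ]
(np.float64(315.93023255813955), np.float64(224.28682170542635)) 129 [587.91201901 -61.56579052  35.        ]
red [array([23., 41.]), array([17.70731707, 16.85365854])]
```

```bash
python3 - <<'E'
from h import *
st=arm.read_state(); print(st['clock'],st['contact_force'])
T=R.from_quat(st['ee_rot']).as_matrix(); p=st['position']
m=eyes.camera_model('wrist'); r=cv2.Rodrigues(m['rvec'])[0]; c=-r.T@m['tvec']
print('cam in tool',T.T@(c-p)); print('cam axes in tool (rows x,y,z)\n',np.round(r@T,2)); print(np.round(T,3))
mt=eyes.camera_model('top');ms=eyes.camera_model('scene')
S=np.array([569,-8.9,20])
for th in np.arange(1.05,1.5,.05):
    co,si=np.cos(th),np.sin(th)
    P=lambda a,b:[S[0],S[1]+110-a*co+b*si,75+a*si+b*co]
    pts=[P(140,2),P(110,-34)]  # red centre approx, pad
    print(round(th,2),np.round(proj(mt,pts),1).tolist(),np.round(proj(ms,pts),1).tolist(),np.round(pts[1],0), np.round(P(140,12)))
E
```

```text
0.85 [-0.37115444 -0.39875683 -0.78915094]
cam in tool [  77.94600465   -1.01438752 -143.96139497]
cam axes in tool (rows x,y,z)
 [[-0.    1.    0.  ]
 [-0.95  0.   -0.31]
 [-0.31 -0.    0.95]]
[[ 0.975 -0.221 -0.   ]
 [-0.221 -0.975  0.   ]
 [-0.    -0.    -1.   ]]
1.05 [[292.0, 191.3], [299.4, 194.7]] [[353.5, 158.4], [346.0, 175.2]] [569.  17. 153.] [569.  42. 202.]
1.1 [[289.2, 191.0], [297.7, 194.4]] [[356.1, 156.8], [347.7, 173.5]] [569.  21. 158.] [569.  48. 205.]
1.15 [[286.2, 190.8], [295.8, 194.1]] [[358.8, 155.3], [349.5, 171.9]] [569.  25. 162.] [569.  55. 208.]
1.2 [[283.3, 190.5], [293.9, 193.8]] [[361.5, 154.0], [351.4, 170.3]] [569.  30. 165.] [569.  62. 210.]
1.25 [[280.2, 190.3], [291.9, 193.5]] [[364.3, 152.8], [353.3, 168.8]] [569.  34. 169.] [569.  68. 212.]
1.3 [[277.1, 190.2], [289.7, 193.3]] [[367.2, 151.7], [355.3, 167.4]] [569.  39. 172.] [569.  75. 213.]
1.35 [[274.0, 190.0], [287.6, 193.0]] [[370.0, 150.7], [357.4, 166.0]] [569.  44. 175.] [569.  82. 214.]
1.4 [[270.8, 189.9], [285.3, 192.8]] [[372.9, 149.8], [359.5, 164.7]] [569.  49. 178.] [569.  89. 215.]
1.45 [[267.6, 189.8], [283.0, 192.6]] [[375.8, 149.1], [361.7, 163.5]] [569.  54. 180.] [569.  96. 215.]
```

θ is about 1.3 rad. The camera sits on the tool's +x side, so I'll push along tool −x with the body tilted about 12° away from the clamp and the jaws 16 mm apart as a cradle. First I go up and across.

Request:
jog_arm(rows=[[[0,0,-5],[0,0,0],1.6],[[0,0,-5],[0,0,0],1.6],[[4.3,4.2,0],[0,0,0],1.6],[[4.3,4.2,0],[0,0,0],1.6],[[4.3,4.2,0],[0,0,0],1.6],[[4.3,4.2,0],[0,0,0],1.6],[[4.3,4.2,0],[0,0,0],1.6],[[4.3,4.2,0],[0,0,0],1.6],[[4.3,4.2,0],[0,0,0],1.6],[[4.3,4.2,0],[0,0,0],1.6]])

```text
clock: 2.1
position: [400.0, 204.1, 331.8]
ee_rot: [0.994, -0.111, 0.0, -0.001]
contact_force: [1.4, 1.0, -0.1]
gripper_width: 16.0
```

Request:
jog_arm(rows=[[[4.3,4.2,0],[0,0,0],1.6],[[4.3,4.2,0],[0,0,0],1.6],[[4.3,4.2,0],[0,0,0],1.6],[[4.3,4.2,0],[0,0,0],1.6],[[0,0,0],[0,0,10],1.6],[[0,0,0],[0,0,10],1.6],[[0,0,0],[0,0,10],1.6],[[0,0,0],[0,0,10],1.6],[[0,0,0],[0,0,10],1.6],[[0,0,0],[0,0,10],1.6]])

```text
clock: 3.35
position: [529.9, 4.0, 331.4]
ee_rot: [0.803, -0.596, 0.0, -0.0]
contact_force: [-0.1, 0.1, -0.0]
gripper_width: 16.0
```

```bash
cat >> h.py <<'E'
def pose():
    s=arm.read_state(); return s,s['position'],R.from_quat(s['ee_rot']).as_matrix()
E
python3 - <<'E'
from h import *
s,p,T=pose(); print(s['clock'],p,np.round(T,3).tolist(),s['gripper_width'],s['joints'])
m=eyes.camera_model('wrist');im=eyes.get_image('wrist');cv2.imwrite('pics/w1.png',im[:,:,::-1])
print(nets.boxes_of('wrist','ball'),nets.boxes_of('wrist','seat'))
import pickle;pickle.dump(m,open('w1.pkl','wb'))
E
```

```text
3.35 [529.87207781   3.95779252 331.4041381 ] [[0.291, -0.957, 0.0], [-0.957, -0.291, 0.0], [-0.0, -0.0, -1.0]] 15.98196060150816 [ 3.13773522e-01  1.65032956e-01 -4.68622914e-02 -6.69406631e-05
 -1.35871740e+00 -1.87885140e-02]
[{'position': [0.3505, 0.1062], 'conf': 0.85}, {'position': [0.4745, 0.2485], 'conf': 0.68}, {'position': [0.4847, 0.047], 'conf': 0.61}] [{'position': [0.4662, 0.3517], 'conf': 0.72}]
```

View pics/w1.png

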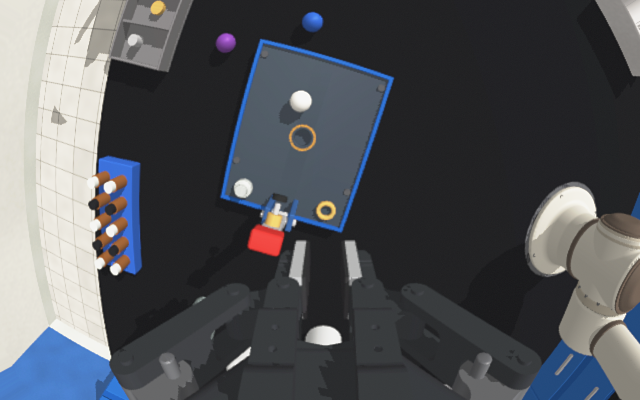

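Wrist view: ball at (301,101), seat ring at (302,138), and the clamp's red end at (267,240). I'll measure these more finely.

```bash
python3 - <<'E'
from h import *
import pickle; m=pickle.load(open('w1.pkl','rb')); im=cv2.imread('pics/w1.png')
sub=im[80:120,280:325]; c=sub.min(2)>140; yy,xx=np.nonzero(c); b=(xx.mean()+280,yy.mean()+80)
hsv=im[115:160,280:325].astype(int); g=(hsv[:,:,2]-hsv[:,:,0]>60); yy,xx=np.nonzero(g); se=((xx.min()+xx.max())/2+280,(yy.min()+yy.max())/2+115)
B=onz(m,b,35,rayw);S=onz(m,se,20,rayw); print(b,se,B,S,B-S)
C=[onz(m,q,25,rayw) for q in((261,39),(394,77),(342,232),(221,199))]; print(np.round(C,1),np.mean(C,0))
rd=(im[:,:,2]>180)&(im[:,:,1]<70); yy,xx=np.nonzero(rd[200:270,230:300]); print('red',xx.mean()+230,yy.mean()+200, 'at z205',onz(m,(xx.mean()+230,yy.mean()+200),205,rayw))
E
```

```text
(np.float64(300.5939226519337), np.float64(100.25138121546962)) (np.float64(302.0), np.float64(137.0)) [585.12300906 -60.52423091  35.        ] [569.01771729  -8.57491573  20.        ] [ 16.10529177 -51.94931517  15.        ]
[[ 667.6 -132.9   25. ]
 [ 467.6 -134.3   25. ]
 [ 467.1  117.2   25. ]
 [ 667.4  120.2   25. ]] [567.42484106  -7.48134409  25.        ]
red 266.28134556574923 238.94189602446482 at z205 [569.45081212  71.35245759 205.        ]
```

Request:
jog_arm(rows=[[[5.8,-1.7,0],[0,0,0],1.6],[[5.8,-1.7,0],[0,0,0],1.6],[[0,0,5.5],[0,0,0],1.6],[[0,0,5.5],[0,0,0],1.6],[[0,0,5.5],[0,0,0],1.6],[[0,0,5.5],[0,0,0],1.6],[[0,0,0],[0,-6,0],1.6],[[0,0,0],[0,-6,0],1.6],[[0.7,0,3.4],[0,0,0],1.6],[[0.7,0,3.4],[0,0,0],1.6]])

```text
clock: 4.75
position: [597.3, -96.9, 41.4]
ee_rot: [0.801, -0.589, -0.083, -0.063]
contact_force: [-0.1, 0.7, -0.4]
gripper_width: 16.0
```

```bash
python3 - <<'E'
from h import *
m=eyes.camera_model('wrist');im=eyes.get_image('wrist');cv2.imwrite('pics/w2.png',im[:,:,::-1])
s,p,T=pose(); print(s['clock'],p,np.round(T,3).tolist(),s['contact_force'])
print(nets.boxes_of('wrist','ball'),nets.boxes_of('wrist','seat'))
E
```

```text
4.8 [593.59799866 -96.08303695  35.98001726] [[0.289, -0.955, -0.069], [-0.934, -0.297, 0.2], [-0.212, 0.007, -0.977]] [-0.9133834   0.72929248 -2.87954337]
[{'position': [0.1994, 0.3542], 'conf': 0.91}, {'position': [0.5091, 0.7425], 'conf': 0.75}, {'position': [0.5627, 0.2117], 'conf': 0.74}] [{'position': [0.5122, 0.5695], 'conf': 0.97}]
```

View pics/w2.png

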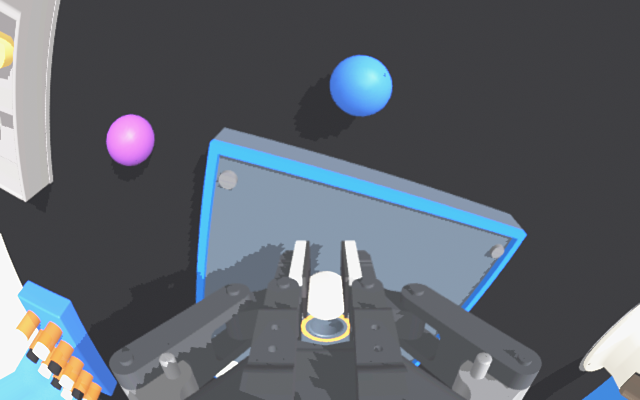

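Wrist view: the ball sits between the two finger tips at (325,295), and the seat ring lies straight ahead at (325,328). The lineup is good. I'll let it settle.

Request:
jog_arm(rows=[[[0,0,0],[0,0,0],1.6],[[0,0,0],[0,0,0],1.6]])

```text
clock: 5.15
position: [597.8, -96.3, 43.7]
ee_rot: [0.801, -0.589, -0.083, -0.063]
contact_force: [0.7, 0.2, -0.7]
gripper_width: 16.0
```

```bash
python3 - <<'E'
from h import *
s,p,T=pose(); print(s['clock'],p,T[:,0],T[:,2],s['contact_force'])
q=[585.2,-60.8,35]-p; print('ball in tool',T.T@q,'seat',T.T@([569,-8.8,35]-p))
print('down 10',T.T@[0,0,-10])
E
```

```text
5.15 [597.84229718 -96.28179429  43.74267142] [ 0.29148448 -0.93399396 -0.20662063] [-0.05829322  0.19825529 -0.97841542] [ 0.65381201  0.17378436 -0.73085505]
ball in tool [-35.01839869   1.5535423   16.325378  ] seat [-88.30813313   1.56491591  27.57900296]
down 10 [2.06620626 0.03342827 9.78415424]
```

Request:
jog_arm(rows=[[[0.13,0.15,0.6],[0,0,0],1.6],[[0.13,0,0.6],[0,0,0],1.6],[[0.13,0,0.6],[0,0,0],1.6],[[0,0,0],[0,0,0],1.6],[[0,0,0],[0,0,0],1.6]])

```text
clock: 5.78
position: [595.3, -96.9, 23.4]
ee_rot: [0.801, -0.59, -0.084, -0.062]
contact_force: [-0.1, -0.5, -0.4]
gripper_width: 16.1
```

```bash
cat > look.py <<'E'
from h import *
import sys
n=sys.argv[1]
ims=eyes.get_image('scene');imt=eyes.get_image('top')
a=cv2.resize(ims[150:260,270:400],None,fx=4,fy=4,interpolation=cv2.INTER_CUBIC)[:,:,::-1]
b=cv2.resize(imt[160:245,255:365],None,fx=4,fy=4,interpolation=cv2.INTER_CUBIC)[:,:,::-1]
o=np.zeros((800,520,3),np.uint8);o[:440,:520]=a;o[440:780,:440]=b
cv2.imwrite(f'pics/{n}.png',o[:,:,:][:600] if 0 else cv2.resize(o,(390,600)))
s,p,T=pose();print(s['clock'],p,s['contact_force'],'tilt z',T[:,2])
E
python3 look.py l1
```

```text
5.875 [595.40503809 -96.86372534  23.60698715] [ 0.56672894 -0.09712015  0.50319835] tilt z [-0.06132692  0.1985219  -0.97817589]
```

View pics/l1.png

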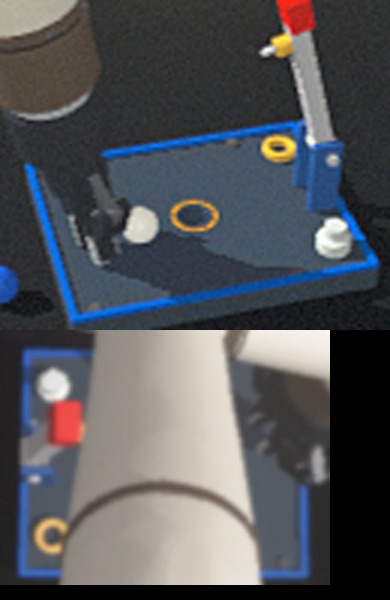

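Request:
jog_arm(rows=[[[-0.22,0,-0.06],[0,0,0],1.6],[[-0.2,0,0.04],[0,0,0],1.6],[[-0.2,0,0.04],[0,0,0],1.6],[[-0.2,0,0.04],[0,0,0],1.6],[[-0.15,0,0.03],[0,0,0],1.6],[[-0.15,0,0.03],[0,0,0],1.6],[[-0.15,0,0.03],[0,0,0],1.6],[[-0.15,0,0.03],[0,0,0],1.6],[[-0.15,0,0.03],[0,0,0],1.6],[[-0.15,0,0.03],[0,0,0],1.6]])

```text
clock: 7.12
position: [590.1, -80.2, 24.7]
ee_rot: [0.801, -0.59, -0.084, -0.062]
contact_force: [-0.2, 0.3, -0.1]
gripper_width: 15.9
```

Request:
jog_arm(rows=[[[-0.15,0,0.03],[0,0,0],1.6],[[-0.15,0,0.03],[0,0,0],1.6],[[-0.15,0,0.03],[0,0,0],1.6],[[-0.15,0,0.03],[0,0,0],1.6],[[-0.15,0,0.03],[0,0,0],1.6],[[-0.15,0,0.03],[0,0,0],1.6],[[0,0,0],[0,0,0],1.6]])

```text
clock: 8.0
position: [587.3, -71.4, 24.8]
ee_rot: [0.801, -0.59, -0.084, -0.062]
contact_force: [0.2, 0.4, 0.8]
gripper_width: 15.6
```

```bash
python3 look.py l2
```

```text
8.1 [587.3872872  -71.50423743  24.80198514] [ 0.58574558 -0.7114761   0.12141744] tilt z [-0.06166739  0.19856624 -0.97814548]
```

View pics/l2.png

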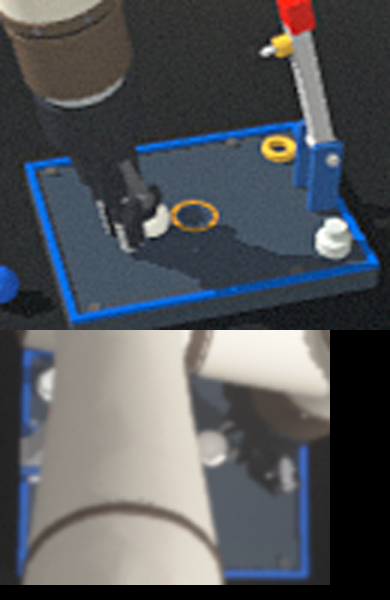

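Request:
jog_arm(rows=[[[-0.15,0,0.03],[0,0,0],1.6],[[-0.15,0,0.03],[0,0,0],1.6],[[-0.15,0,0.03],[0,0,0],1.6],[[-0.15,0,0.03],[0,0,0],1.6],[[-0.15,0,0.03],[0,0,0],1.6],[[-0.15,0,0.03],[0,0,0],1.6],[[-0.15,0,0.03],[0,0,0],1.6],[[-0.15,0,0.03],[0,0,0],1.6],[[-0.15,0,0.03],[0,0,0],1.6],[[-0.15,0,0.03],[0,0,0],1.6]])

```text
clock: 9.35
position: [582.9, -56.8, 25.0]
ee_rot: [0.801, -0.59, -0.084, -0.062]
contact_force: [-0.3, -0.1, -0.3]
gripper_width: 16.1
```

Request:
jog_arm(rows=[[[-0.15,0,0.03],[0,0,0],1.6],[[-0.15,0,0.03],[0,0,0],1.6],[[-0.15,0,0.03],[0,0,0],1.6],[[-0.15,0,0.03],[0,0,0],1.6],[[-0.15,0,0.03],[0,0,0],1.6],[[-0.15,0,0.03],[0,0,0],1.6],[[-0.15,0,0.03],[0,0,0],1.6],[[0,0,0],[0,0,0],1.6]])

```text
clock: 10.35
position: [579.6, -46.6, 25.1]
ee_rot: [0.801, -0.59, -0.084, -0.062]
contact_force: [0.2, -1.5, 0.6]
gripper_width: 15.7
```

```bash
python3 look.py l3; python3 - <<'E'
from h import *
cv2.imwrite('pics/w3.png',eyes.get_image('wrist')[200:400,200:450,::-1].repeat(3,0).repeat(3,1))
E
```

```text
10.45 [579.67033696 -46.67175848  25.11355031] [-0.23590613 -0.28012924 -0.06002651] tilt z [-0.06166503  0.19854305 -0.97815034]
```

View pics/l3.png

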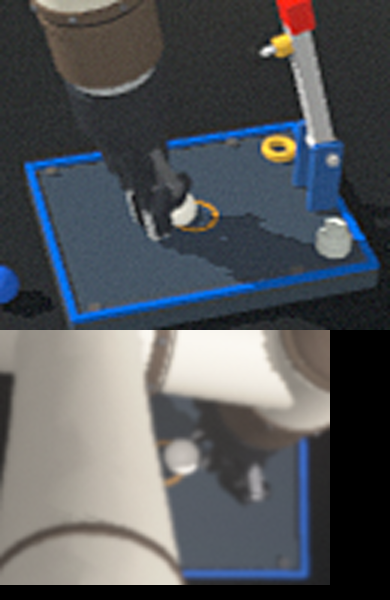

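View pics/w3.png

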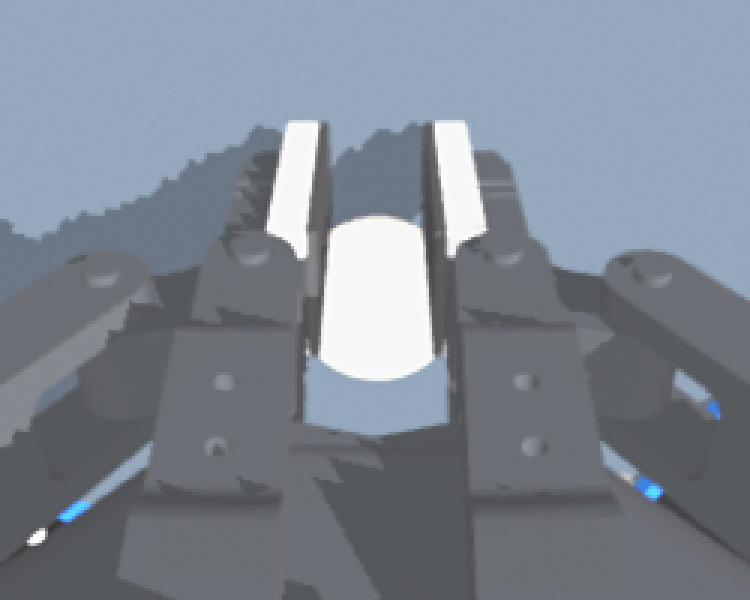

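The cradle holds the ball centred, with the ball at the edge of the ring. I'll go slower from here.

Request:
jog_arm(rows=[[[-0.1,0,0.02],[0,0,0],1.6],[[-0.1,0,0.02],[0,0,0],1.6],[[-0.1,0,0.02],[0,0,0],1.6],[[-0.1,0,0.02],[0,0,0],1.6],[[-0.1,0,0.02],[0,0,0],1.6],[[-0.1,0,0.02],[0,0,0],1.6],[[-0.1,0,0.02],[0,0,0],1.6],[[-0.1,0,0.02],[0,0,0],1.6],[[0,0,0],[0,0,0],1.6]])

```text
clock: 11.62
position: [577.2, -38.8, 25.2]
ee_rot: [0.801, -0.59, -0.084, -0.062]
contact_force: [0.4, -1.1, -0.0]
gripper_width: 16.2
```

```bash
python3 look.py l4; python3 - <<'E'
from h import *
cv2.imwrite('pics/w4.png',eyes.get_image('wrist')[200:400,200:450,::-1].repeat(3,0).repeat(3,1))
E
```

```text
11.725 [577.2985735  -38.90246548  25.24118057] [ 0.95026057 -0.90476653  0.29662023] tilt z [-0.06154426  0.19857486 -0.97815149]
```

View pics/l4.png

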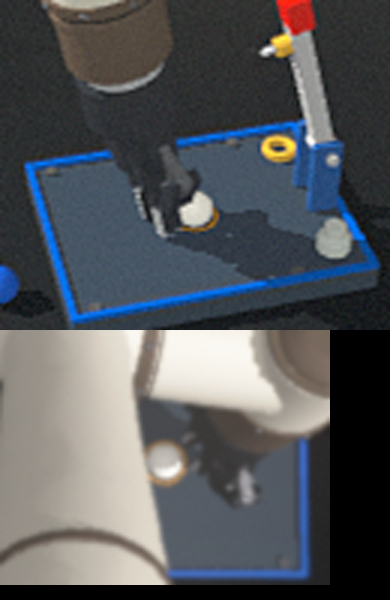

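View pics/w4.png

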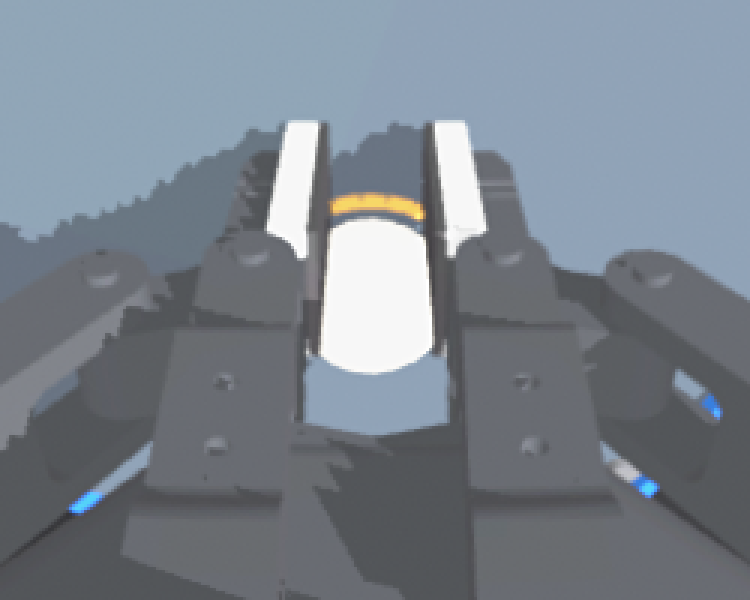

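The top view shows the ball centred in the ring. I'll retreat and check.

Request:
jog_arm(rows=[[[0.2,0,-0.04],[0,0,0],1.6],[[0.5,0,-0.1],[0,0,0],1.6],[[1.5,0,-0.3],[0,0,0],1.6],[[2,0,-0.4],[0,0,0],1.6],[[0,0,-3],[0,0,0],1.6],[[0,0,-5],[0,6,0],0],[[0,0,-5],[0,6,0],0],[[2,0,-5],[0,0,0],0],[[2,0,-5],[0,0,0],0],[[0,0,0],[0,0,0],0]])

```text
clock: 13.02
position: [610.9, -141.7, 258.2]
ee_rot: [0.804, -0.594, 0.005, -0.003]
contact_force: [-0.7, 0.5, -0.1]
gripper_width: -0.1
```

```bash
python3 look.py l5; python3 - <<'E'
from h import *
m=eyes.camera_model('wrist');im=eyes.get_image('wrist')[:,:,::-1];cv2.imwrite('pics/w5.png',im)
import pickle;pickle.dump(m,open('w5.pkl','wb'))
s,p,T=pose();print(s['clock'],p,T.round(3).tolist())
print(nets.boxes_of('wrist','ball'),nets.boxes_of('wrist','seat'))
E
```

```text
13.125 [ 608.14149231 -140.08582441  252.74167228] [ 0.4993599   0.0725307  -0.30628807] tilt z [ 3.82832167e-04  4.71137743e-04 -9.99999816e-01]
13.175 [ 607.6111671  -139.66885632  251.56300944] [[0.295, -0.956, -0.002], [-0.956, -0.295, 0.001], [-0.001, 0.002, -1.0]]
[{'position': [0.362, 0.3942], 'conf': 0.96}, {'position': [0.5281, 0.336], 'conf': 0.76}, {'position': [0.7359, 0.0825], 'conf': 0.36}] [{'position': [0.51, 0.5483], 'conf': 0.77}]
```

View pics/l5.png

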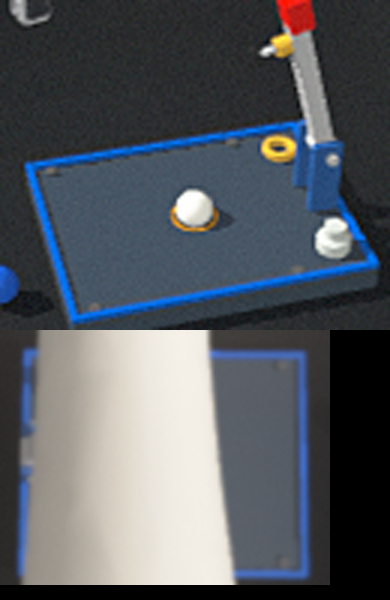

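View pics/w5.png

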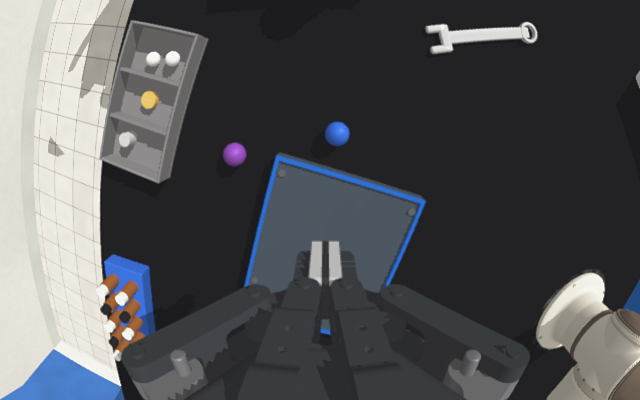

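The scene view shows the ball in the ring. I'll check its pixel against the predicted seated position.

```bash
python3 - <<'E'
from h import *
ms=eyes.camera_model('scene'); im=eyes.get_image('scene')
c=im[200:240,320:350].min(2)>130;yy,xx=np.nonzero(c);p=(xx.mean()+320,yy.mean()+200);print(p,c.sum())
# scene-frame seat offset measured earlier: (571.6,-9.9)
for z in(28,35): print(z,'pred',proj(ms,[571.6,-9.9,z]),'meas xy',onz(ms,p,z))
th=1.31;co,si=np.cos(th),np.sin(th)
for th in np.linspace(1.31,-.1,12):
    co,si=np.cos(th),np.sin(th); print(round(th,2),'end y,z',np.round([-8.8+110-140*co+12*si,75+140*si+12*co],1))
s,p,T=pose();print(p,s['clock'])
E
```

```text
(np.float64(334.22314049586777), np.float64(218.88429752066116)) 121
28 pred [[334.42594584 218.91883818]] meas xy [571.34173132 -10.35399721  28.        ]
35 pred [[334.47506101 216.75744531]] meas xy [579.40602556 -12.77331099  35.        ]
1.31 end y,z [ 76.7 213.4]
1.18 end y,z [ 59.2 209.1]
1.05 end y,z [ 42.4 202.6]
0.93 end y,z [ 26.6 194.1]
0.8 end y,z [ 12.  183.5]
0.67 end y,z [ -1.2 171.3]
0.54 end y,z [-12.6 157.4]
0.41 end y,z [-22.2 142.1]
0.28 end y,z [-29.8 125.8]
0.16 end y,z [-35.2 108.7]
0.03 end y,z [-38.4  90.9]
-0.1 end y,z [-39.3  73. ]
[ 607.63259902 -138.96832992  250.99483187] 13.325
```

The ball is seated: measured pixel (334.2,218.9) against predicted (334.4,218.9) for z=28. Now the clamp. I'll yaw 17°, go over behind the red end, and tilt.

Request:
jog_arm(rows=[[[0,0,-2.5],[0,0,8.5],0],[[0,0,-2.5],[0,0,8.5],0],[[-5,0.8,0],[0,0,0],0],[[-5,0.8,0],[0,0,0],0],[[-5,0.8,0],[0,0,0],0],[[-5,0.8,0],[0,0,0],0],[[-5,0.8,0],[0,0,0],0],[[0,0,0],[0,0,0],0],[[0,0,0],[0,0,0],0]])

```text
clock: 14.45
position: [567.0, 111.1, 302.0]
ee_rot: [0.709, -0.705, -0.0, 0.001]
contact_force: [0.4, -0.6, -0.5]
gripper_width: -0.2
```

Request:
jog_arm(rows=[[[0,0,0],[0,9,0],0],[[0,0,0],[0,9,0],0],[[0,0,0],[0,9,0],0],[[0,0,0],[0,8,0],0],[[0,0,0],[0,0,0],0],[[0,0,0],[0,0,0],0]])

```text
clock: 15.2
position: [567.5, 110.1, 302.8]
ee_rot: [0.675, -0.674, 0.212, 0.212]
contact_force: [0.6, 0.1, 0.9]
gripper_width: -0.3
```

```bash
cat > to.py <<'E'
from h import *
import sys
s,p,T=pose();print(s['clock'],p.round(1),T.round(3).tolist(),s['contact_force'].round(2))
t=np.array(eval(sys.argv[1]));print('tool shift cm',(T.T@(t-p)/10).round(2))
E
python3 to.py "[569,110,212]"; python3 look.py l6
```

```text
15.2 [567.5 110.1 302.8] [[0.002, -1.0, 0.002], [-0.82, -0.003, -0.572], [0.572, -0.0, -0.82]] [0.6  0.11 0.88]
tool shift cm [-5.19 -0.15  7.45]
15.3 [567.58447175 110.02164575 303.59665442] [-0.42491071 -0.1373225   0.36645011] tilt z [ 0.00253868 -0.57176967 -0.82041026]
```

View pics/l6.png

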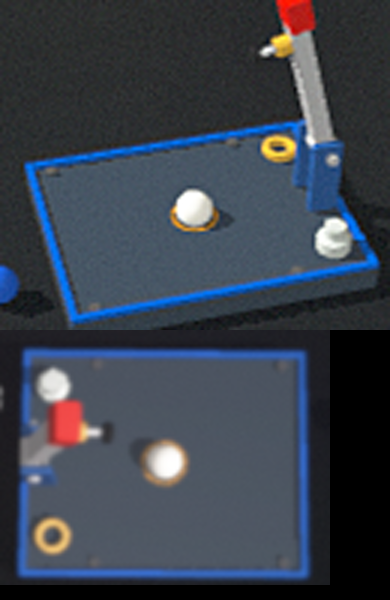

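The ball is centred in the ring in both views. I'll descend behind the red end.

Request:
jog_arm(rows=[[[-1.73,-0.05,2.48],[0,0,0],0],[[-1.73,-0.05,2.48],[0,0,0],0],[[-1.73,-0.05,2.48],[0,0,0],0],[[0,0,0],[0,0,0],0],[[0,0,0],[0,0,0],0]])

```text
clock: 15.92
position: [569.6, 110.8, 213.7]
ee_rot: [0.675, -0.674, 0.213, 0.211]
contact_force: [0.4, 0.1, 1.0]
gripper_width: 0.3
```

```bash
python3 to.py "[569,97,210]"; python3 - <<'E'
from h import *
im=eyes.get_image('scene')[80:240,300:460,::-1];cv2.imwrite('pics/s7.png',cv2.resize(im,None,fx=3.5,fy=3.5,interpolation=cv2.INTER_CUBIC))
E
```

```text
15.925 [569.6 110.8 213.7] [[0.001, -1.0, 0.004], [-0.82, -0.004, -0.572], [0.572, -0.003, -0.82]] [0.38 0.07 1.01]
tool shift cm [0.92 0.07 1.09]
```

View pics/s7.png

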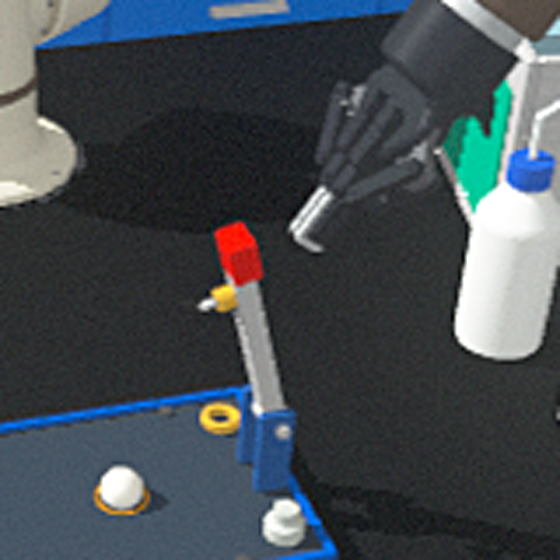

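```bash
python3 - <<'E'
import numpy as np
def P(th): return np.array([-8.8+110-140*np.cos(th)+12*np.sin(th),75+140*np.sin(th)+12*np.cos(th)])
xt=lambda a:np.array([-np.cos(a),np.sin(a)]); zt=lambda a:np.array([-np.sin(a),-np.cos(a)])
A=np.radians(35)
ths=np.r_[1.31,np.linspace(1.31,.6,21)[1:],np.linspace(.6,.25,11)[1:]]
aa=np.r_[np.full(21,A),np.linspace(A,0,11)[1:]]
tcp=np.array([P(t)-11*xt(a) for t,a in zip(ths,aa)])
print(tcp[0],tcp[20],tcp[-1])
d=tcp[0]-[110.8,213.7];print('approach',d@xt(A)/10,d@zt(A)/10)
for i in range(1,31):
    d=tcp[i]-tcp[i-1];a=aa[i-1];print(i,round(ths[i],2),'x %.2f z %.2f rot %.1f'%(d@xt(a)/10,d@zt(a)/10,np.degrees(aa[i]-aa[i-1])))
E
```

```text
[ 85.70588735 207.05075282] [  1.43939608 157.64463285] [-20.47889153 121.26350336]
approach 1.6742042171225617 1.9840136129555428
1 1.27 x 0.35 z 0.36 rot 0.0
2 1.24 x 0.33 z 0.37 rot 0.0
3 1.2 x 0.32 z 0.38 rot 0.0
4 1.17 x 0.31 z 0.39 rot 0.0
5 1.13 x 0.29 z 0.40 rot 0.0
6 1.1 x 0.28 z 0.41 rot 0.0
7 1.06 x 0.26 z 0.42 rot 0.0
8 1.03 x 0.25 z 0.43 rot 0.0
9 0.99 x 0.23 z 0.44 rot 0.0
10 0.96 x 0.22 z 0.45 rot 0.0
11 0.92 x 0.20 z 0.46 rot 0.0
12 0.88 x 0.18 z 0.46 rot 0.0
13 0.85 x 0.17 z 0.47 rot 0.0
14 0.81 x 0.15 z 0.48 rot 0.0
15 0.78 x 0.13 z 0.48 rot 0.0
16 0.74 x 0.12 z 0.49 rot 0.0
17 0.71 x 0.10 z 0.49 rot 0.0
18 0.67 x 0.08 z 0.49 rot 0.0
19 0.64 x 0.06 z 0.49 rot 0.0
20 0.6 x 0.05 z 0.50 rot 0.0
21 0.56 x 0.03 z 0.42 rot -3.5
22 0.53 x 0.04 z 0.42 rot -3.5
23 0.5 x 0.06 z 0.42 rot -3.5
24 0.46 x 0.07 z 0.42 rot -3.5
25 0.42 x 0.08 z 0.42 rot -3.5
26 0.39 x 0.09 z 0.42 rot -3.5
27 0.36 x 0.11 z 0.41 rot -3.5
28 0.32 x 0.12 z 0.41 rot -3.5
29 0.29 x 0.13 z 0.41 rot -3.5
30 0.25 x 0.14 z 0.40 rot -3.5
```

Approach to contact (about 26 mm), then begin the arc.

Request:
jog_arm(rows=[[[0.34,0.02,0.4],[0,0,0],0],[[0.34,0.02,0.4],[0,0,0],0],[[0.34,0.02,0.4],[0,0,0],0],[[0.34,0,0.4],[0,0,0],0],[[0.34,0,0.4],[0,0,0],0],[[0.35,0,0.36],[0,0,0],0],[[0.33,0,0.37],[0,0,0],0],[[0,0,0],[0,0,0],0]])

```text
clock: 16.98
position: [568.3, 75.3, 203.3]
ee_rot: [0.676, -0.673, 0.213, 0.212]
contact_force: [-0.4, -0.2, -0.5]
gripper_width: 0.0
```

```bash
python3 to.py "[569,70,206]"; python3 - <<'E'
from h import *
im=eyes.get_image('scene')[80:240,300:460,::-1];cv2.imwrite('pics/s8.png',cv2.resize(im,None,fx=3.5,fy=3.5,interpolation=cv2.INTER_CUBIC))
E
```

```text
16.975 [568.3  75.3 203.3] [[0.003, -1.0, 0.002], [-0.819, -0.004, -0.574], [0.574, 0.0, -0.819]] [-0.36 -0.23 -0.48]
tool shift cm [ 0.59 -0.07  0.08]
```

View pics/s8.png

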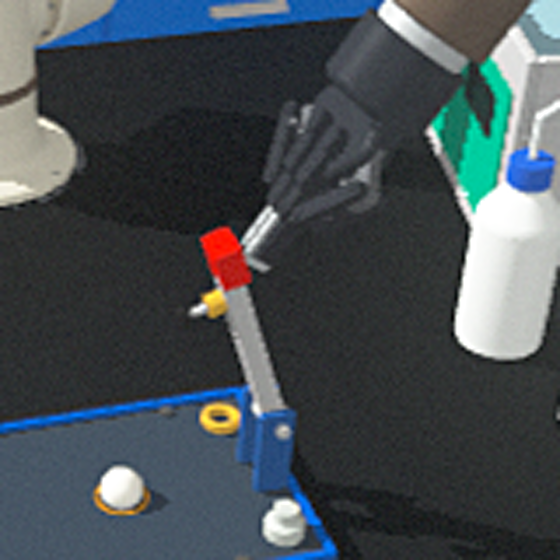

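The arm has swung slightly and contact is on the red end's outer face. I'll follow the arc.

Request:
jog_arm(rows=[[[0.32,0,0.38],[0,0,0],0],[[0.31,0,0.39],[0,0,0],0],[[0.29,0,0.4],[0,0,0],0],[[0.28,0,0.41],[0,0,0],0],[[0.26,0,0.42],[0,0,0],0],[[0.25,0,0.43],[0,0,0],0],[[0.23,0,0.44],[0,0,0],0],[[0.22,0,0.45],[0,0,0],0],[[0.2,0,0.46],[0,0,0],0]])

```text
clock: 18.15
position: [568.5, 34.2, 185.8]
ee_rot: [0.676, -0.673, 0.213, 0.212]
contact_force: [-0.6, 0.3, 3.0]
gripper_width: -0.4
```

Request:
jog_arm(rows=[[[0.18,0,0.46],[0,0,0],0],[[0.17,0,0.47],[0,0,0],0],[[0.15,0,0.48],[0,0,0],0],[[0.13,0,0.48],[0,0,0],0],[[0.12,0,0.49],[0,0,0],0],[[0.1,0,0.49],[0,0,0],0],[[0.08,0,0.49],[0,0,0],0],[[0.06,0,0.49],[0,0,0],0],[[0.05,0,0.5],[0,0,0],0],[[0,0,0],[0,0,0],0]])

```text
clock: 19.4
position: [568.3, 0.9, 155.3]
ee_rot: [0.676, -0.673, 0.213, 0.212]
contact_force: [0.4, 0.4, 0.2]
gripper_width: -0.3
```

```bash
python3 to.py "[569,1.4,157.6]"; python3 - <<'E'
from h import *
im=eyes.get_image('scene')[80:240,300:460,::-1];cv2.imwrite('pics/s9.png',cv2.resize(im,None,fx=3.5,fy=3.5,interpolation=cv2.INTER_CUBIC))
E
```

```text
19.4 [568.3   0.9 155.3] [[0.004, -1.0, 0.001], [-0.819, -0.004, -0.573], [0.573, 0.001, -0.819]] [0.38 0.36 0.2 ]
tool shift cm [ 0.09 -0.07 -0.21]
```

View pics/s9.png

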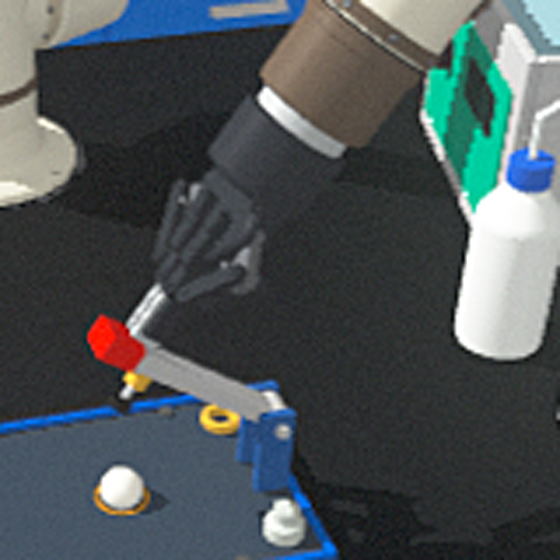

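Contact is at the inner edge of the red end, θ≈0.58. I'll back off, go vertical, and re-centre over the red end.

Request:
jog_arm(rows=[[[0,0,-3.5],[0,0,0],0],[[0,0,0],[0,-9,0],0],[[0,0,0],[0,-9,0],0],[[0,0,0],[0,-9,0],0],[[0,0,0],[0,-8,0],0],[[2,0,0],[0,0,0],0],[[0,0,0],[0,0,0],0],[[0,0,0],[0,0,0],0]])

```text
clock: 20.45
position: [568.1, 1.3, 184.0]
ee_rot: [0.709, -0.705, 0.0, 0.001]
contact_force: [-0.4, -0.2, -1.6]
gripper_width: 0.0
```

```bash
python3 to.py "[569,-2,176]"; python3 - <<'E'
from h import *
im=eyes.get_image('scene')[80:240,300:460,::-1];cv2.imwrite('pics/s10.png',cv2.resize(im,None,fx=3.5,fy=3.5,interpolation=cv2.INTER_CUBIC))
E
```

```text
20.45 [568.1   1.3 184. ] [[0.005, -1.0, -0.002], [-1.0, -0.005, -0.002], [0.002, 0.002, -1.0]] [-0.44 -0.2  -1.59]
tool shift cm [ 0.33 -0.09  0.8 ]
```

View pics/s10.png

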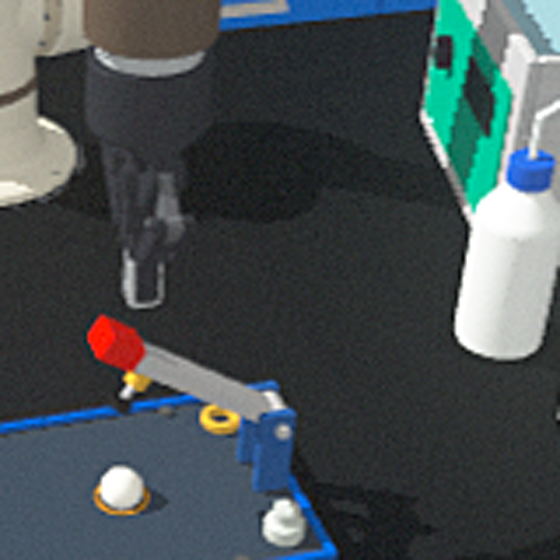

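Request:
jog_arm(rows=[[[0.5,-0.05,0.2],[0,0,0],0],[[0.5,-0.04,0.6],[0,0,0],0],[[0,0,0.6],[0,0,0],0],[[0,0,0.6],[0,0,0],0],[[0.1,0,0.5],[0,0,0],0],[[0.15,0,0.45],[0,0,0],0],[[0.15,0,0.45],[0,0,0],0],[[0.15,0,0.45],[0,0,0],0],[[0.15,0,0.45],[0,0,0],0],[[0,0,0],[0,0,0],0]])

```text
clock: 21.75
position: [569.1, -15.9, 141.1]
ee_rot: [0.708, -0.706, -0.001, 0.0]
contact_force: [0.3, -0.3, -0.2]
gripper_width: 0.2
```

```bash
python3 to.py "[569,-26,122]"; python3 - <<'E'
from h import *
im=eyes.get_image('scene')[80:240,300:460,::-1];cv2.imwrite('pics/s11.png',cv2.resize(im,None,fx=3.5,fy=3.5,interpolation=cv2.INTER_CUBIC))
E
```

```text
21.75 [569.1 -15.9 141.1] [[0.004, -1.0, -0.001], [-1.0, -0.004, 0.0], [-0.0, 0.001, -1.0]] [ 0.29 -0.32 -0.25]
tool shift cm [1.01 0.01 1.91]
```

View pics/s11.png

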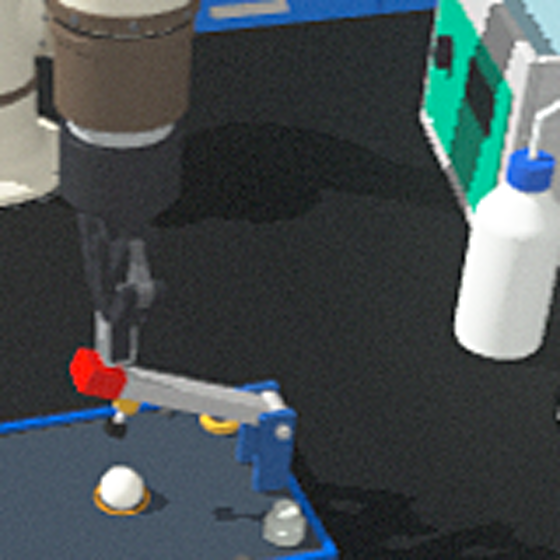

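Request:
jog_arm(rows=[[[0.16,0,0.3],[0,0,0],0],[[0.16,0,0.3],[0,0,0],0],[[0.16,0,0.3],[0,0,0],0],[[0.16,0,0.3],[0,0,0],0],[[0.16,0,0.3],[0,0,0],0],[[0.16,0,0.3],[0,0,0],0],[[0.16,0,0.3],[0,0,0],0],[[0.16,0,0.3],[0,0,0],0],[[0,0,0],[0,0,0],0]])

```text
clock: 22.92
position: [569.5, -28.9, 117.5]
ee_rot: [0.709, -0.706, -0.0, 0.0]
contact_force: [0.5, -0.8, 0.1]
gripper_width: 0.0
```

```bash
python3 to.py "[569,-36,110]"; python3 - <<'E'
from h import *
im=eyes.get_image('scene')[80:240,300:460,::-1];cv2.imwrite('pics/s12.png',cv2.resize(im,None,fx=3.5,fy=3.5,interpolation=cv2.INTER_CUBIC))
E
```

```text
22.925 [569.5 -28.9 117.5] [[0.004, -1.0, -0.001], [-1.0, -0.004, -0.0], [0.0, 0.001, -1.0]] [ 0.47 -0.83  0.06]
tool shift cm [0.71 0.05 0.75]
```

View pics/s12.png

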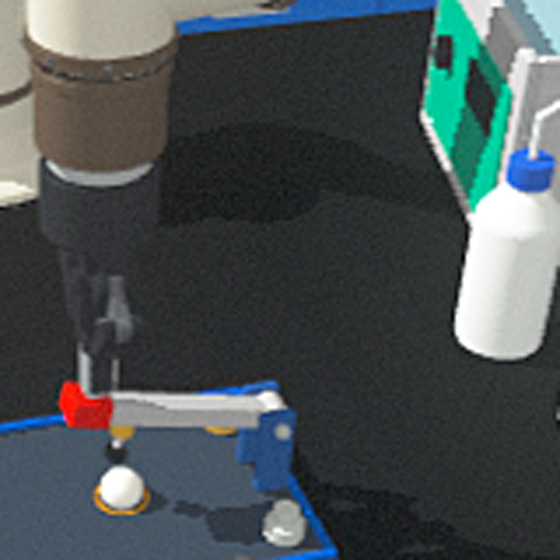

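Request:
jog_arm(rows=[[[0,0,-0.7],[0,0,0],0],[[0.9,0.05,0],[0,0,0],0],[[0,0,0],[0,0,0],0],[[0,0,0.3],[0,0,0],0],[[0,0,0.3],[0,0,0],0],[[0,0,0.3],[0,0,0],0],[[0,0,0.2],[0,0,0],0],[[0,0,0.2],[0,0,0],0],[[0,0,0.2],[0,0,0],0],[[0,0,0.2],[0,0,0],0]])

```text
clock: 24.22
position: [569.3, -37.6, 107.8]
ee_rot: [0.709, -0.706, 0.0, -0.0]
contact_force: [0.5, -1.6, 2.2]
gripper_width: 0.3
```

Request:
jog_arm(rows=[[[0,0,0.1],[0,0,0],0],[[0,0,0.1],[0,0,0],0]])

```text
clock: 24.48
position: [569.3, -37.6, 105.8]
ee_rot: [0.709, -0.706, 0.0, -0.0]
contact_force: [0.7, -1.3, 1.5]
gripper_width: 0.1
```

Request:
jog_arm(rows=[[[0,0,0.1],[0,0,0],0]])

```text
clock: 24.6
position: [569.2, -37.6, 104.8]
ee_rot: [0.709, -0.706, 0.0, -0.0]
contact_force: [1.1, -1.5, 1.2]
gripper_width: 0.0
```

```bash
python3 to.py "[569,-38,104]"; python3 - <<'E'
from h import *
im=eyes.get_image('scene')[80:240,300:460,::-1];cv2.imwrite('pics/s13.png',cv2.resize(im,None,fx=3.5,fy=3.5,interpolation=cv2.INTER_CUBIC))
s,p,T=pose();print(p,s['contact_force'])
E
```

```text
24.6 [569.2 -37.6 104.8] [[0.004, -1.0, 0.0], [-1.0, -0.004, -0.0], [0.0, -0.0, -1.0]] [ 1.13 -1.51  1.23]
tool shift cm [0.04 0.02 0.08]
[569.20388891 -37.54565286 104.67662603] [-0.30197377 -0.6210658   2.20435429]
```

View pics/s13.png

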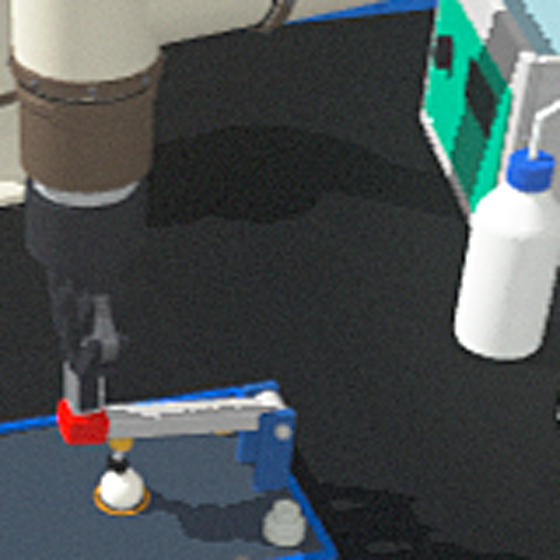

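```bash
cat > f.py <<'E'
from h import *
import sys
n=int(sys.argv[1]) if len(sys.argv)>1 else 6
F=[];Z=[]
for i in range(n):
    eyes.get_image('scene'); s=arm.read_state(); F.append(s['contact_force']);Z.append(s['position'][2])
F=np.array(F);print(s['clock'],'F mean',F.mean(0).round(2),'sd',F.std(0).round(2),'z %.2f'%np.mean(Z))
E
python3 f.py
```

```text
24.95 F mean [ 0.26 -0.35  1.59] sd [0.2  0.34 0.46] z 104.71
```

Request:
jog_arm(rows=[[[0,0,0.05],[0,0,0],0],[[0,0,0.05],[0,0,0],0]])

```text
clock: 25.2
position: [569.2, -37.6, 103.9]
ee_rot: [0.709, -0.706, 0.0, 0.0]
contact_force: [0.9, -0.2, 1.5]
gripper_width: 0.0
```

```bash
python3 f.py
```

```text
25.5 F mean [ 0.2  -0.86  1.79] sd [0.4  0.33 0.41] z 103.83
```

Request:
jog_arm(rows=[[[0,0,0.05],[0,0,0],0],[[0,0,0.05],[0,0,0],0]])

```text
clock: 25.75
position: [569.1, -37.6, 102.8]
ee_rot: [0.709, -0.706, 0.0, 0.0]
contact_force: [-0.1, -1.0, 2.0]
gripper_width: 0.0
```

Request:
jog_arm(rows=[[[0,0,0.05],[0,0,0],0],[[0,0,0.05],[0,0,0],0]])

```text
clock: 26.0
position: [569.2, -37.6, 101.8]
ee_rot: [0.709, -0.706, -0.0, 0.0]
contact_force: [-0.7, -0.4, 2.0]
gripper_width: -0.0
```

```bash
python3 f.py
```

```text
26.3 F mean [ 0.3  -0.99  1.95] sd [0.43 0.6  0.32] z 101.75
```

Request:
jog_arm(rows=[[[0,0,0.05],[0,0,0],0],[[0,0,0.05],[0,0,0],0]])

```text
clock: 26.55
position: [569.2, -37.6, 100.8]
ee_rot: [0.709, -0.706, 0.0, 0.0]
contact_force: [-0.1, -1.9, 2.0]
gripper_width: -0.2
```

Request:
jog_arm(rows=[[[0,0,0.05],[0,0,0],0],[[0,0,0],[0,0,0],0]])

```text
clock: 26.8
position: [569.2, -37.5, 100.3]
ee_rot: [0.709, -0.706, -0.0, -0.0]
contact_force: [1.0, -1.2, 1.9]
gripper_width: -0.3
```

Request:
jog_arm(rows=[[[0,0,0.05],[0,0,0],0],[[0,0,0],[0,0,0],0]])

```text
clock: 27.05
position: [569.1, -37.6, 99.8]
ee_rot: [0.709, -0.706, -0.0, 0.0]
contact_force: [0.1, -0.2, 1.7]
gripper_width: -0.2
```

```bash
python3 f.py
```

```text
27.35 F mean [-0.29 -0.83  1.64] sd [0.33 0.53 0.5 ] z 99.78
```

Request:
jog_arm(rows=[[[0,0,0.05],[0,0,0],0],[[0,0,0.05],[0,0,0],0]])

```text
clock: 27.6
position: [569.2, -37.6, 98.8]
ee_rot: [0.709, -0.706, 0.0, 0.0]
contact_force: [0.2, -0.5, 1.8]
gripper_width: 0.1
```

Request:
jog_arm(rows=[[[0,0,0.05],[0,0,0],0],[[0,0,0],[0,0,0],0]])

```text
clock: 27.85
position: [569.2, -37.6, 98.3]
ee_rot: [0.709, -0.706, 0.0, 0.0]
contact_force: [0.2, -1.3, 1.4]
gripper_width: 0.3
```

Request:
jog_arm(rows=[[[0,0,0.05],[0,0,0],0],[[0,0,0],[0,0,0],0]])

```text
clock: 28.1
position: [569.2, -37.6, 97.9]
ee_rot: [0.709, -0.706, 0.0, 0.0]
contact_force: [-0.6, -0.5, 3.4]
gripper_width: 0.1
```

```bash
python3 f.py;python3 - <<'E'
from h import *
im=eyes.get_image('scene')[170:240,300:400,::-1];cv2.imwrite('pics/s14.png',cv2.resize(im,None,fx=6,fy=6,interpolation=cv2.INTER_CUBIC))
E
```

```text
28.4 F mean [-0.31 -2.07  3.33] sd [0.27 0.23 0.59] z 97.93
```

View pics/s14.png

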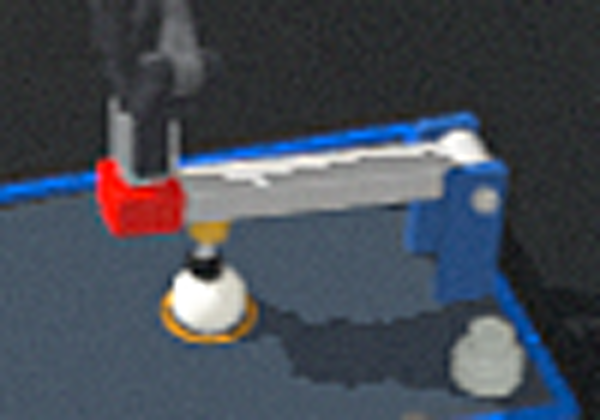

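Pad has met the ball: it shows on top of the ball and the force is rising (3.3 N). I'll continue in small steps.

Request:
jog_arm(rows=[[[0,0,0.05],[0,0,0],0],[[0,0,0],[0,0,0],0]])

```text
clock: 28.7
position: [569.2, -37.7, 97.5]
ee_rot: [0.709, -0.706, 0.0, 0.0]
contact_force: [-0.6, -2.3, 3.7]
gripper_width: 0.3
```

```bash
python3 f.py
```

```text
29.0 F mean [-0.69 -2.31  4.32] sd [0.61 0.2  0.5 ] z 97.46
```

Request:
jog_arm(rows=[[[0,0,0.04],[0,0,0],0],[[0,0,0],[0,0,0],0]])

```text
clock: 29.25
position: [569.2, -37.7, 97.1]
ee_rot: [0.709, -0.706, 0.0, 0.0]
contact_force: [-0.2, -2.1, 4.2]
gripper_width: 0.3
```

```bash
python3 f.py
```

```text
29.55 F mean [-1.35 -3.12  4.98] sd [0.58 0.5  0.54] z 97.09
```

Request:
jog_arm(rows=[[[0.03,0,0.03],[0,0,0],0],[[0,0,0],[0,0,0],0]])

```text
clock: 29.8
position: [569.2, -37.8, 96.8]
ee_rot: [0.709, -0.706, 0.0, -0.0]
contact_force: [-0.4, -2.8, 5.6]
gripper_width: -0.1
```

```bash
python3 f.py
```

```text
30.1 F mean [-1.42 -2.23  5.68] sd [0.15 0.55 0.45] z 96.85
```

Request:
jog_arm(rows=[[[0.03,0,0.03],[0,0,0],0],[[0,0,0],[0,0,0],0]])

```text
clock: 30.35
position: [569.2, -37.9, 96.6]
ee_rot: [0.709, -0.706, -0.0, -0.0]
contact_force: [-1.6, -1.0, 5.3]
gripper_width: -0.4
```

```bash
python3 f.py
```

```text
30.65 F mean [-1.29 -1.43  6.1 ] sd [0.35 0.29 0.5 ] z 96.62
```

Request:
jog_arm(rows=[[[0.02,0,0.04],[0,0,0],0],[[0,0,0],[0,0,0],0]])

```text
clock: 30.9
position: [569.3, -37.9, 96.3]
ee_rot: [0.709, -0.706, -0.0, -0.0]
contact_force: [-1.4, -1.2, 5.9]
gripper_width: -0.3
```

```bash
python3 f.py 8
```

```text
31.3 F mean [-1.63 -0.64  6.82] sd [0.43 0.34 0.56] z 96.32
```

Request:
jog_arm(rows=[[[0.02,0,0.02],[0,0,0],0],[[0,0,0],[0,0,0],0]])

```text
clock: 31.55
position: [569.3, -38.0, 96.2]
ee_rot: [0.709, -0.706, -0.0, -0.0]
contact_force: [-2.1, -0.6, 7.1]
gripper_width: 0.1
```

```bash
python3 f.py 8
```

```text
31.95 F mean [-1.57 -0.12  7.29] sd [0.57 0.43 0.59] z 96.21
```

Request:
jog_arm(rows=[[[0.01,0,0.02],[0,0,0],0],[[0,0,0],[0,0,0],0],[[0,0,0],[0,0,0],0]])

```text
clock: 32.33
position: [569.3, -38.0, 96.1]
ee_rot: [0.709, -0.706, -0.0, -0.0]
contact_force: [-2.5, -0.3, 6.6]
gripper_width: 0.3
```

```bash
python3 f.py 10
```

```text
32.825 F mean [-2.16  0.33  7.48] sd [0.58 0.5  0.33] z 96.07
```

About 7.5 N at the tip (about 7.9 N referred to the press point). I'll release straight up, slowly.

Request:
jog_arm(rows=[[[0,0,-0.1],[0,0,0],0],[[0,0,-0.2],[0,0,0],0],[[0,0,-0.5],[0,0,0],0],[[0,0,-2],[0,0,0],0],[[0,0,-5],[0,0,0],0],[[0,0,-5],[0,0,0],0],[[3,0,-3],[0,0,0],0],[[5,0,0],[0,0,0],0],[[5,0,0],[0,0,0],0],[[0,0,0],[0,0,0],0]])

```text
clock: 34.08
position: [569.2, -171.3, 253.0]
ee_rot: [-0.707, 0.707, 0.0, -0.0]
contact_force: [-0.1, 0.0, 0.5]
gripper_width: 0.0
```

```bash
python3 f.py 6;python3 - <<'E'
from h import *
t=eyes.get_image('top')[150:250,250:370,::-1];cv2.imwrite('pics/t15.png',cv2.resize(t,None,fx=5,fy=5,interpolation=cv2.INTER_CUBIC))
full=eyes.get_image('scene');im=full[140:260,280:420,::-1];cv2.imwrite('pics/s15.png',cv2.resize(im,None,fx=5,fy=5,interpolation=cv2.INTER_CUBIC));cv2.imwrite('pics/s15f.png',full[:,:,::-1])
E
```

```text
34.375 F mean [ 0.02 -0.09  0.3 ] sd [0.51 0.25 0.54] z 253.28
```

View pics/s15.png

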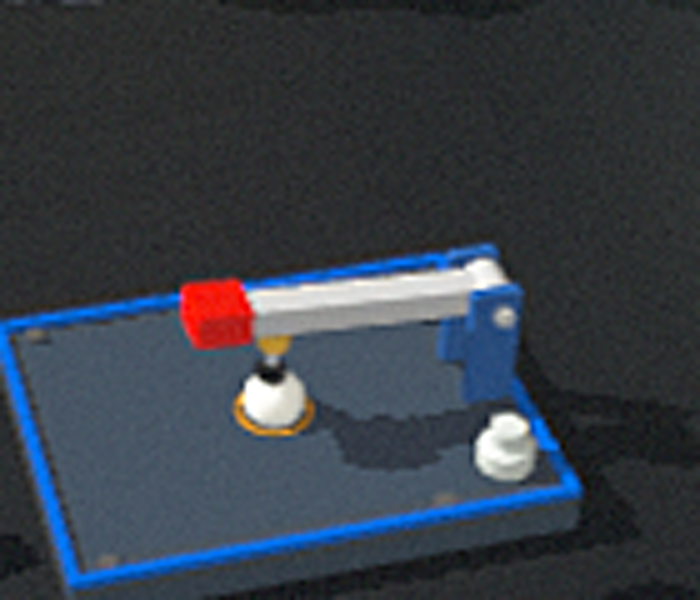

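View pics/t15.png

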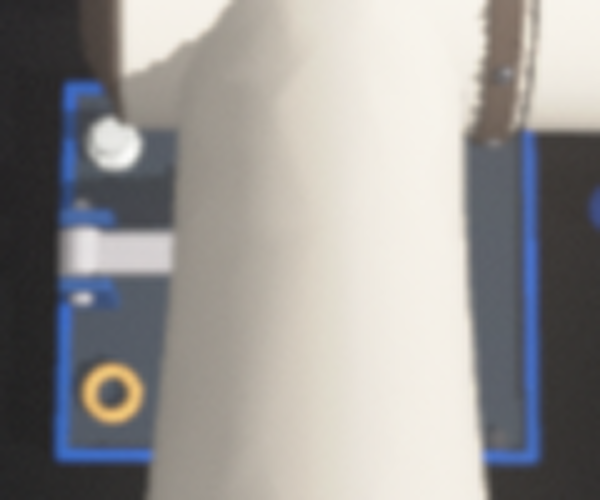

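View pics/s15f.png

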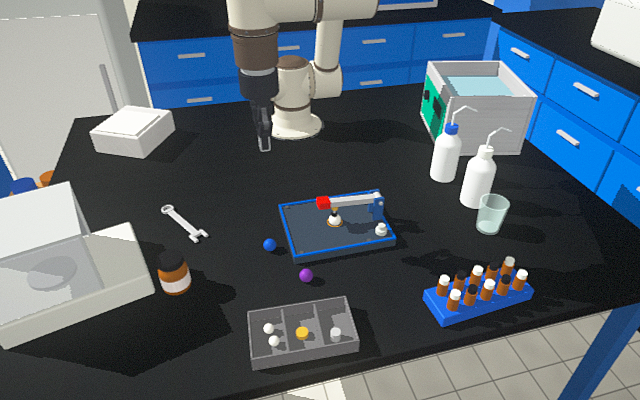

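The clamp is down with the pad on the ball, the ball is in the ring, the gripper is clear, and the bystanders are in place. Handing in.

```bash
python3 -c "
from bench import arm
print(arm.job_done())"
```

```text
the job is handed in; nothing more can be done
None
```

The ball is in the seat with the clamp's pad bearing on it, and the job was handed in at about 34.5 s of the 66 s. No verdict was reported.

- **Ball:** I nudged the white ball into the seat with the fingers 16 mm apart. Force readings during the push stayed under about 2 N. After I backed off, the scene camera put the ball within about 0.5 mm of where a seated ball should appear.
- **Clamp:** I swung the arm down from behind its red end. It needed about 1.8 N to swing, slightly under the stated 2–3 N. The pad met the ball with the fingertips at a height of about 98 mm.
- **Pressing force:** The final reading averaged 7.5 N at the fingertips. I estimate that as about 7.9 N at the press point, because the fingers probably bore slightly outside its middle. The sensor is noisy, about ±0.5 N. I could not measure the force on the ball directly.
- **Last checks:** After I let go, the wrist force read about 0 to 0.3 N, so the robot touches nothing. The last scene picture shows the pad on the ball in the ring and the other things where they were. In the last top view the robot arm hid the ball, so that camera could not confirm it.

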